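# Ready the revolving condiment set and hold it for opening the jar

## Robot

A 6-joint arm with a two-finger parallel gripper is mounted at the origin on a cart in front of the work surface, level with it; the furniture and walls round the work are solid. World frame = base frame: x ahead of the robot, y to its left, z up, the work surface at z = 0. Lengths are in m, angles in rad, forces in N, time in s.
With the tool pointing down it reaches from about 0.3 to 0.775 m from the base axis. Payload 14.6 kg.
Tool frame: the origin (TCP) lies between the finger pads, 19 mm behind the fingertips; this is the grasp point; z points along the fingers, y is the line along which they close (so a half turn about z gives the same grasp; the last joint's range is limited). The gripper opens to 85 mm and grips with 20 to 120 N. Pads are 22 mm wide; open, the fingers measure 114 mm over their backs; the gripper's body (76 mm by 85 mm) begins 54 mm behind the grasp point. The pads swing forward as they close: fully open they stand 13 mm farther back than shut.
Start: joints at [-1.21, 0.3, 1.521, -0, 1.321, -0.067], TCP at [0.228, -0.5, 0.25] pointing down, gripper open.
Joint ranges: [-3.03, 3.03], [-0.79, 2.21], [0.23, 2.52], [-1.04, 4.18], [0, 3.07], [-2.55, 2.55]. Speed limits (rad/s): [2.22, 2.22, 2.57, 3.14, 3.14, 3.14].

## Interface

Orientations are given as [roll, pitch, yaw] about the fixed x, y, z axes, in that order (R = Rz(yaw) Ry(pitch) Rx(roll)).
In Python, from bench import robot, viewer gives the robot as it stands.
- The arm moves only by the tool arm_command, never from a script. Its argument "moves" is a list of rows, each a list of 3 entries, a list of its own where there are three numbers: the shift along the tool's x, y, z in units of 30 mm (1.0 is 30 mm), then the turn, a rotation vector about the tool's x, y, z in units of 5 degrees (1.0 is 5 degrees), then the opening, from 0 (shut) to 1 (fully open). A call has 1 to 5 rows; each row shifts and turns the commanded pose from where the row before left it, along the tool's axes as they then stand; what a row does not reach is not made up. A row lasts 1/10 s, in which the tool goes at most 50 mm and 8.59 degrees, less where a joint would pass 70% of its speed; a pose out of reach is approached as far as the arm can. A call is refused whole if a number of a shift passes 1 or a number of a turn 1, either way. A call with a gripper value outside its range is refused whole. The fingers move at their own pace and stop on an object; "grip_force" is the grip in N (left out, the last holds). Time passes only in rows, so rows that do not move let the fingers close. It gives the time, the measured TCP pose, the force, the opening and the grip force at its end, in the units of the state.
- robot.observe(): the state, without advancing time (a new reading comes with each control period).
- viewer.get_image(name): name is "scene" or "top"; returns (picture, depth): 384x512x3 uint8, blue, green, red; 384x512 float32, m along the optical axis (not along the pixel's ray), 0 where there is no reading.
- viewer.camera_info(name): a dict with "fov_y" (degrees; the focal length in pixels is half the picture's height over the tangent of half this angle, whatever the lens; pixels are square), "cx", "cy" (the principal point, pixels), "R" (3x3) and "t" (3): a world point X has camera coordinates R X + t. Camera axes: x right, y down, z forward; pixel columns grow to the right and rows downward; lengths in m; the calibration is good to about 2 mm. A picture is of the moment at which its call begins. camera_info takes no time and is no camera call.
- robot.finish_job(): hands the job in; it is judged then, once.
The state is a dict: "t": time; "joints": joint angles; "joint_velocities": joint speeds; "tau": joint torques, N m; "tcp_pos": TCP position; "tool_rot": TCP orientation; "wrist_force": force on the tool from outside, world axes, zero at the start; "moment": the same for the moment, N m; "finger_gap": finger opening in m; "gripper_force": force on a finger pad.
Only numpy, scipy, OpenCV 4.12 (cv2) and the standard library are available. Lean on these libraries where they do the work, as an engineer would, in place of code of your own. Each camera call takes 0.05 s, during which the arm holds its last target. There are 200 camera calls.

## Task

Get the revolving condiment set ready for me: take the long table spoon out of the cutlery caddy and stand it, bowl up, in the tall steel cup on the turntable, and let it go there. Then turn the turntable until the small clip-top jar faces straight to the front (towards the robot's side of the worktop), and hold the turntable still there by the knob on its post while I open the jar with both hands: finish while still gripping the knob. Keep the jar and the two mills standing in their rings and leave everything else where it is.

Things in the scene. Friction and masses are not known exactly. Their poses are not given: they have to be found in the camera images.
- foot: fixed round dark steel foot of the condiment set, 180 mm across, 10 mm high. Origin: centre of its underside, on the turntable's axis, at worktop height. Its axes are the room's: -x points straight to the front (the robot's side), +y left. The front is straight towards -x from this centre.
- platter: turntable: wood disc 224 mm across, 16 mm thick, on a bearing (turns both ways without end, no catches, drag 0.06 N m). Origin: centre of its underside, 14 mm up; z up. Cup at its -x, three steel rings (56 mm inside, 36 mm high) at +x, +y and -y, all 75 mm from the axis; jar and mills stand in the rings, which in which varies. At the start the cup is within 35 degrees of the front.
- knob (a point): middle of the wooden knob on the slim post in the centre of the turntable, on the turning axis, 252 mm above the worktop. Round, 42 mm across, sides upright from 240 to 264 mm above the worktop, top at 273 mm; grip it from above at any yaw. It is fixed to the platter: twisting it turns all. The upright spoon in the cup reaches 222 mm. Axes as platter.
- cup_floor (a point): centre of the inner floor of the tall round steel cup fixed on the turntable, 34 mm above the worktop. Axes as platter.
- cup_mouth (a point): centre of the mouth of that cup, 135 mm above the worktop. The cup is 41 mm across outside, 36 mm inside, 101 mm deep, with a plain rim (43 mm). Axes as platter.
- jar: the small white ceramic clip-top jar with a wire bail, loose, about 220 g: 52 mm across, 90 mm tall, the shortest of the three things in the rings. Origin: centre of its underside, 30 mm above the worktop; z up.
- mill_a: tall mill, loose, 290 g, 52 mm across, 144 mm tall, standing in one of the rings. Origin: centre of its underside.
- mill_b: the other tall mill of the same size and shape, loose, standing in another ring. Origin: centre of its underside.
- spoon: steel table spoon, loose, 45 g, 188 mm long. Stands bowl up in the caddy's +y cell, leaning 18 degrees to the caddy's +y, width along the caddy's x, tip 182 mm up. Origin: mid-length, on its back; x from handle end (-94 mm) to bowl tip (+94), y across, z out of the back to the hollow. To the fingers a wedge: 37 mm wide, 13 thick for x = 45 to 75 mm; 30 wide, 15 thick at 0; 14 wide, 3 thick at -92.
- spoon_bowl (a point): point in the bowl of the spoon, x = +70 mm, z = 6 mm. Axes as spoon.
- spoon_end (a point): lower end of the spoon's handle, x = -90 mm. Axes as spoon.
- fork: steel fork, 193 mm long, 26 mm wide, lying on the worktop in front of the caddy; fixed in place. Origin: middle of its underside.
- mug: patterned white mug, 92 mm across, 95 mm tall, back left; fixed in place. Origin: under its middle.
- lemon: lemon, 78x55x56 mm, at the right; not to be moved. Origin: underside.
- onion: onion, 82 mm across, 94 mm tall, at the right; not to be moved. Origin: underside.
- oil_bottle: square oil bottle, 61 mm wide, 267 mm tall, back right; fixed in place, beside a tall fridge that fills the right side (y below -0.41 m where x is over 0.41 m, all heights): swing the arm past it close to the base. Origin: centre of its underside.
- caddy: black open two-cell cutlery caddy, fixed, 66 mm along its x, 104 mm along its y, 105 mm tall, left of the condiment set. Origin: centre of its underside. A wall across the middle parts it into a +y cell (the spoon) and a -y cell (the teaspoon), each 62 x 49 mm inside, floor 2 mm up. A wall cupboard hangs 0.45 m above the worktop further left.
- teaspoon: teaspoon, same shape as the spoon but 130 mm long, bowl up in the caddy's -y cell, its top 125 mm above the worktop; fixed in place. Origin: mid-length, on its back.
- pod: coffee capsule, 54 mm across, 31 mm high, back left; fixed in place. Origin: centre of its underside.
Mind the look-alikes: they are no part of the job. Several things have the shape of the jar; the one meant has the colours described above.

How it is judged:
On the way, in this order (a step that is already met when the one before it is completed fails the run):
1. the spoon stands bowl up in the cup, let go (horizontal distance between spoon_end and cup_floor below 0.02 m and z of spoon_end in the frame of cup_floor below 0.02 m and height (world z) of spoon_bowl above 0.17 m and contact force between the fingers and spoon below 0.1 N), for 0.2 s.
2. after that, the jar is turned to the front (y of jar in the frame of foot between -0.016 and 0.016 m and x of jar in the frame of foot below -0.05 m), for 0.2 s.
At the end, for the whole second after the job is handed in: The gripper holds the knob (TCP within 30 mm, over 2 N), the turntable is at rest, the jar is at the front within 16 mm (12 degrees) of the line straight to the front; the spoon stands bowl up in the cup, untouched; jar and mills stand upright in their rings (all of step 1 and all of step 2 and distance between the grasp point and knob below 0.03 m and contact force between the fingers and platter above 2 N and angular speed of platter below 0.05 rad/s and z of each of jar, mill_a, mill_b in the frame of platter below 0.022 m and angle between each of jar, mill_a, mill_b's own z axis and vertical below 0.15 rad); the arm keeps its last pose, push and grip.
It fails at once if the jar or a mill tips or is lifted out of its ring (angle between any of jar, mill_a, mill_b's own z axis and vertical above 0.5 rad or height (world z) of any of jar, mill_a, mill_b above 0.055 m).
It fails at once if the lemon or the onion is pushed from its place (distance of any of lemon, onion from where it was at the start of the episode above 0.03 m).
It also fails if it takes over 53 s, if anything falls off the work surface, if the arm or the gripper's body presses on something with over 40 N, if the wrist force passes 120 N, or if a joint passes its speed limit or range.

## Working session

There is one attempt and no reset: what is moved stays moved. The work goes in short steps, Python scripts to look and compute and a tool call to move; the robot and the scene stay as the last step left them, time stands still between calls to the robot, and variables do not carry over. Pictures are saved under pics/ and viewed, at most 10 in all, crops included, and the job is handed in when it is done.

Besides the shell and the picture viewer there is one more tool, called after ">>>" in YAML: its name, and indented under it one key for each argument. arm_command: Moves the arm, as the interface text tells. Its arguments: {"type":"object","properties":{"moves":{"type":"array","items":{"type":"array"}},"grip_force":{"type":"number"}},"required":["moves"]}

```bash
ls; mkdir -p pics; cat > h.py <<'E'
import numpy as np, cv2
from bench import robot, viewer
def cam(n):
    c=viewer.camera_info(n); f=192/np.tan(np.radians(c["fov_y"])/2)
    return f,c["cx"],c["cy"],np.array(c["R"]),np.array(c["t"])
def cloud(n):
    im,d=viewer.get_image(n); f,cx,cy,R,t=cam(n)
    v,u=np.mgrid[:384,:512]
    P=np.stack([(u-cx)*d/f,(v-cy)*d/f,d],-1)
    X=(P-t)@R   # R^T (P-t)
    X[d==0]=np.nan
    return im,X
def ray(n,u,v,z):
    f,cx,cy,R,t=cam(n); o=-R.T@t; w=R.T@np.array([(u-cx)/f,(v-cy)/f,1]); return o+w*(z-o[2])/w[2]
def pix(n,X):
    f,cx,cy,R,t=cam(n); p=R@np.array(X)+t; return p[:2]/p[2]*f+[cx,cy]
E
python3 - <<'E'
from h import *
ims=[]
for n in("scene","top"):
    im,X=cloud(n); np.save(n+"X.npy",X); cv2.imwrite(n+".png",im); 
    cv2.imwrite(f"pics/{n}0.png",cv2.resize(im,(800,600)))
    f,cx,cy,R,t=cam(n); print(n,f,cx,cy,-R.T@t,R[2], np.isfinite(X[...,0]).mean())
print(robot.observe())
E
```

```text
pics
scene 385.6191003430758 251.51853882560906 195.03857679925636 [-0.17999171  0.52654227  1.23315872] [ 0.45776231 -0.35774205 -0.81392524] 0.9960123697916666
top 380.89490243265243 249.32638057148634 193.06209204595282 [0.02244565 0.12392916 1.49955724] [ 0.28493221 -0.0466222  -0.95741319] 0.9958750406901041
{'t': 0.1, 'joints': array([-1.20960118e+00,  3.00452067e-01,  1.52151759e+00, -2.39919201e-05,
        1.32070556e+00, -6.65943040e-02]), 'joint_velocities': array([ 0.00125248, -0.00072233, -0.00180934, -0.00124175, -0.00115226,
        0.00182829]), 'tau': array([ 4.27028963e-04, -5.44377637e+01, -3.62369907e+01, -6.37805942e-05,
        3.05925889e-03,  2.10697601e-05]), 'tcp_pos': array([ 0.22810139, -0.50026083,  0.24945861]), 'tool_rot': array([-3.14051095e+00, -4.88512073e-05,  4.27795374e-01]), 'wrist_force': array([ 0.45005418, -0.11106679, -0.20048781]), 'moment': array([-0.03325618,  0.01534351,  0.03241933]), 'gripper_force': 0.0, 'finger_gap': 0.08541611243736215}
```

View pics/scene0.png

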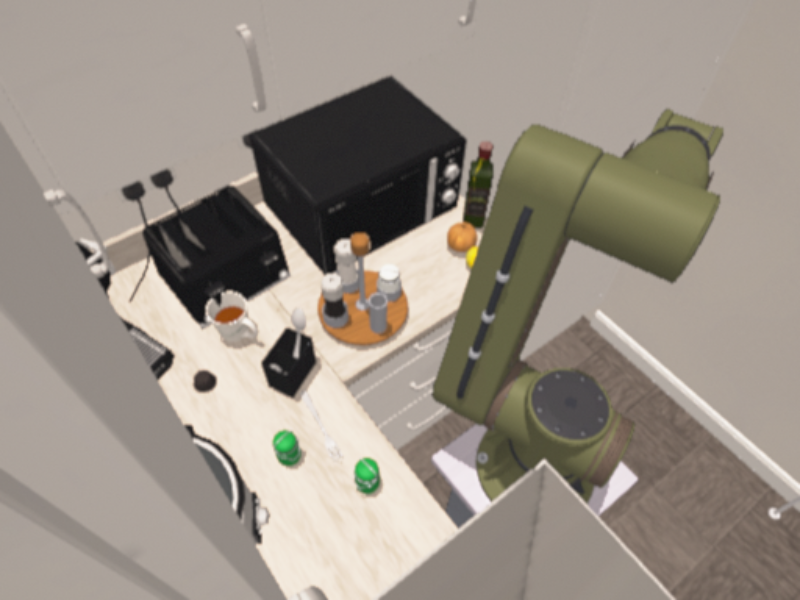

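View pics/top0.png

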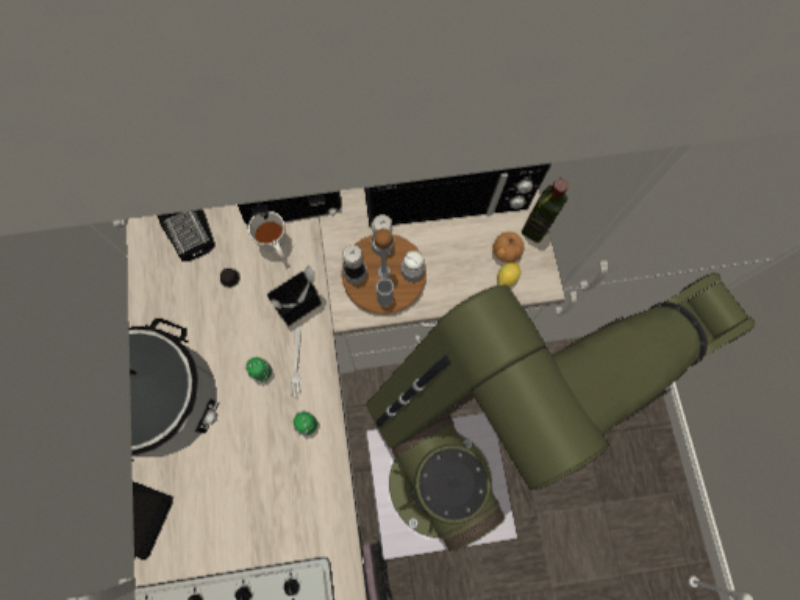

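Scene view: turntable at (362,305), knob (360,243), cup (378,313), white jar candidate (388,280), mills (333,300) dark and (346,262) white, caddy (290,362) with the spoon bowl at (299,318) and the teaspoon low in the front cell. The green jars at (287,447) and (367,475) are look-alikes of the jar. In the top view the spoon bowl is at (308,275).

```bash
cat > m.py <<'E'
from h import *
S=np.load("sceneX.npy");T=np.load("topX.npy")
A=np.vstack([S.reshape(-1,3),T.reshape(-1,3)]);A=A[np.isfinite(A[:,0])]
def near(c,r,z0,z1): 
    return A[(np.hypot(A[:,0]-c[0],A[:,1]-c[1])<r)&(A[:,2]>z0)&(A[:,2]<z1)]
g=lambda n,X,u,v: X[int(v*.64),int(u*.64)]
for n,X,pts in(("scene",S,dict(knob=(360,243),cup=(378,300),jar=(388,270),dark=(333,283),white=(346,246),bowl=(299,318),cad=(290,362),plat=(350,330))),("top",T,dict(knob=(383,239),cup=(385,287),jar=(413,260),dark=(353,255),white=(382,222),bowl=(308,275),plat=(405,300)))):
    for k,p in pts.items(): print(n,k,g(n,X,*p).round(3))
E
python3 m.py
python3 - <<'E'
import cv2,numpy as np
a=cv2.imread("scene.png");b=cv2.imread("top.png")
c=cv2.resize(a[140:265,150:275],(500,500),interpolation=cv2.INTER_CUBIC)
c2=cv2.resize(b[130:215,165:285],(706,500),interpolation=cv2.INTER_CUBIC)[:,:]
c2=cv2.resize(b[130:230,165:225],(300,500),interpolation=cv2.INTER_CUBIC)
cv2.imwrite("pics/crop.png",np.hstack([c,c2]))
E
```

```text
scene knob [0.533 0.063 0.271]
scene cup [0.483 0.056 0.113]
scene jar [ 0.539 -0.017  0.117]
scene dark [0.544 0.131 0.172]
scene white [0.618 0.047 0.172]
scene bowl [0.516 0.239 0.164]
scene cad [0.491 0.292 0.068]
scene plat [0.501 0.123 0.028]
top knob [0.537 0.057 0.274]
top cup [0.486 0.062 0.085]
top jar [ 0.535 -0.016  0.115]
top dark [0.547 0.132 0.171]
top white [0.62  0.05  0.173]
top bowl [0.514 0.241 0.162]
top plat [0.458 0.013 0.034]
```

View pics/crop.png

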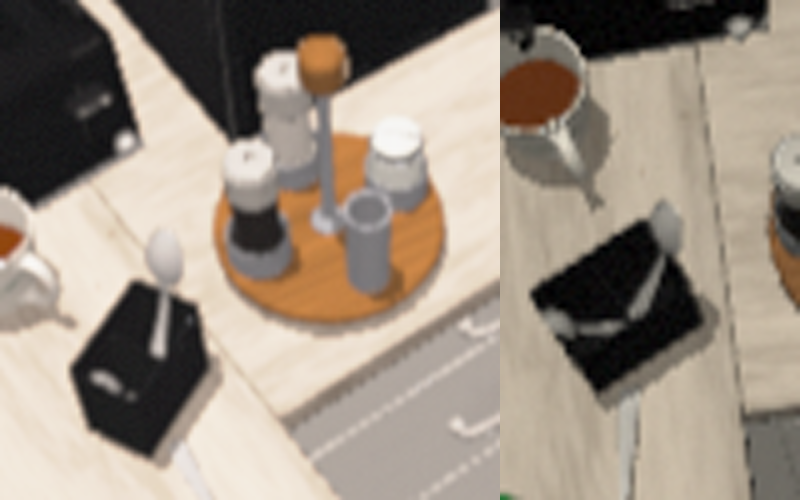

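The crop shows the white clip jar (397,155 in the crop) at -y, the shortest of the three. The mills are at (250,210) and (285,120), the steel cup is at (368,240), and the spoon bowl (165,255) sticks out of the caddy's far cell with the teaspoon in the near one. My choice is the white jar, with the green ones ignored.

```bash
cat >> m.py <<'E'
print('---')
im=dict(scene=cv2.imread("scene.png"),top=cv2.imread("top.png"))
def circ(P): # algebraic circle fit
    M=np.c_[2*P[:,:2],np.ones(len(P))]; s=np.linalg.lstsq(M,(P[:,:2]**2).sum(1),rcond=None)[0]; return s[:2],np.sqrt(s[2]+s[0]**2+s[1]**2)
for n,X in(("scene",S),("top",T)):
    hsv=cv2.cvtColor(im[n],cv2.COLOR_BGR2HSV); r=np.hypot(X[...,0]-.535,X[...,1]-.06)
    k=(r<.05)&(X[...,2]>.235)
    w=(r<.14)&(X[...,2]>.022)&(X[...,2]<.04)&(hsv[...,1]>100)
    m,kk=X[w],X[k]; print(n,'knob mean',kk.mean(0),'top',np.median(X[k&(X[...,2]>.268)],0),len(kk))
    hull=cv2.convexHull(m[:,:2].astype(np.float32))[:,0]; print('platter',cv2.minEnclosingCircle(hull),np.median(m[:,2]))
    # platter by pixel contour: rays on z=.03
    cs=max(cv2.findContours(w.astype(np.uint8),0,1)[0],key=cv2.contourArea)[:,0]
    H=cv2.convexHull(cs)[:,0]; R=np.array([ray(n,u,v,.03) for u,v in H]); print(' ray',cv2.minEnclosingCircle(R[:,:2].astype(np.float32)))
    for nm,c,z in(("cup",(.475,.06),.128),("jar",(.54,-.017),.113),("dark",(.545,.132),.16),("white",(.62,.05),.16)):
        q=X[(np.hypot(X[...,0]-c[0],X[...,1]-c[1])<.04)&(X[...,2]>z)&(X[...,2]<.19)]; 
        if len(q)>4: print(' ',nm,len(q),q.mean(0).round(4),q.min(0).round(3),q.max(0).round(3))
    cm=(X[...,2]>.095)&(X[...,2]<.113)&(hsv[...,2]<70)&(np.hypot(X[...,0]-.48,X[...,1]-.27)<.1)
    q=X[cm]; print(' caddy rim',len(q),cv2.minAreaRect(q[:,:2].astype(np.float32)),q[:,2].mean())
    print(cv2.boxPoints(cv2.minAreaRect(q[:,:2].astype(np.float32))).round(3).tolist())
    sm=(X[...,2]>.08)&(hsv[...,2]>90)&(np.hypot(X[...,0]-.48,X[...,1]-.27)<.1)
    q=X[sm]; o=np.argsort(-q[:,2]); print(' spoon'); print(q[o][::3].round(3).tolist())
E
python3 m.py | sed 1,/---/d
```

```text
scene knob mean [0.53456449 0.06271052 0.26212055] top [0.53953099 0.05931762 0.27137359] 157
platter ((0.541339635848999, 0.0572880282998085), 0.11238308250904083) 0.029439471456371838
 ray ((0.538248598575592, 0.06096837669610977), 0.11012774705886841)
  cup 45 [0.4684 0.0653 0.1333] [0.447 0.045 0.128] [0.491 0.088 0.139]
  jar 72 [ 0.5322 -0.0157  0.1166] [ 0.513 -0.035  0.113] [0.551 0.006 0.123]
  dark 134 [0.5451 0.1355 0.1711] [0.525 0.113 0.161] [0.572 0.157 0.178]
  white 99 [0.6136 0.0568 0.1712] [0.592 0.033 0.161] [0.637 0.075 0.178]
 caddy rim 133 ((0.4915196895599365, 0.2920514941215515), (0.06976987421512604, 0.10836201161146164), 26.89409637451172) 0.1028022884726475
[[0.4359999895095825, 0.32499998807907104], [0.48500001430511475, 0.2280000001192093], [0.546999990940094, 0.25999999046325684], [0.49799999594688416, 0.35600000619888306]]
 spoon
[[0.525, 0.235, 0.18], [0.522, 0.234, 0.176], [0.512, 0.232, 0.174], [0.527, 0.231, 0.174], [0.517, 0.229, 0.172], [0.522, 0.234, 0.17], [0.529, 0.242, 0.169], [0.525, 0.237, 0.169], [0.515, 0.235, 0.167], [0.523, 0.238, 0.167]
[... 1958 characters left out ...]
999809265137], [0.5490000247955322, 0.2590000033378601], [0.5019999742507935, 0.3540000021457672]]
 spoon
[[0.522, 0.227, 0.179], [0.523, 0.231, 0.177], [0.526, 0.235, 0.172], [0.531, 0.239, 0.171], [0.523, 0.24, 0.169], [0.519, 0.233, 0.168], [0.523, 0.236, 0.167], [0.507, 0.227, 0.164], [0.513, 0.234, 0.163], [0.509, 0.235, 0.162], [0.518, 0.241, 0.161], [0.505, 0.228, 0.159], [0.517, 0.246, 0.157], [0.508, 0.236, 0.155], [0.514, 0.247, 0.152], [0.502, 0.233, 0.148], [0.503, 0.235, 0.135], [0.47, 0.339, 0.12], [0.471, 0.335, 0.118], [0.475, 0.332, 0.114], [0.468, 0.333, 0.112], [0.482, 0.34, 0.109], [0.469, 0.326, 0.105], [0.467, 0.338, 0.104], [0.497, 0.232, 0.102], [0.514, 0.255, 0.086]]
```

```bash
cat >> h.py <<'E'
from scipy.spatial.transform import Rotation as Ro
C=np.array([.5405,.058]); u=np.array([.139,-.276,.951]); u/=np.linalg.norm(u); tip=np.array([.522,.230,.182])
yt=np.array([.892,.451,0]); Rg=np.c_[np.cross(yt,-u),yt,-u]
def down(psi): return Ro.from_euler("xyz",[np.pi,0,psi]).as_matrix()
def go(p,R=None,rot0=None):
    s=robot.observe(); R0=Ro.from_euler("xyz",s["tool_rot"]).as_matrix()
    R=R0 if R is None else R
    print("t",s["t"],"pos",s["tcp_pos"].round(4),"rpy",s["tool_rot"].round(3),"gap",round(s["finger_gap"],4),"gf",round(s["gripper_force"],2),"F",s["wrist_force"].round(1),"j",s["joints"].round(2))
    print(" shift units",(R0.T@(np.array(p)-s["tcp_pos"])/.03).round(2)," turn units",(np.degrees(Ro.from_matrix(R0.T@R).as_rotvec())/5).round(2))
E
python3 -c "
from h import *
go([.36,-.2,.35],Rg)"
```

```text
t 0.1 pos [ 0.2281 -0.5003  0.2495] rpy [-3.141 -0.     0.428] gap 0.0854 gf 0.0 F [ 0.5 -0.1 -0.2] j [-1.21  0.3   1.52 -0.    1.32 -0.07]
 shift units [ 8.15 -7.29 -3.34]  turn units [  2.89   2.78 -18.3 ]
```

>>> arm_command:
  moves:
    - [[1,-0.9,-0.4],[0,0,0],1]
    - [[1,-0.9,-0.4],[0,0,0],1]
    - [[1,-0.9,-0.4],[0,0,0],1]
    - [[1,-0.9,-0.4],[0,0,0],1]

```text
t: 0.5
tcp_pos: [0.2928, -0.3508, 0.2981]
tool_rot: [-3.141, 0.0, 0.427]
wrist_force: [1.0, 0.1, -0.0]
finger_gap: 0.0853
gripper_force: 0.0
```

>>> arm_command:
  moves:
    - [[1,-0.9,-0.4],[0,0,0],1]
    - [[1,-0.9,-0.4],[0,0,0],1]
    - [[1,-0.9,-0.4],[0,0,0],1]
    - [[1,-0.9,-0.4],[0,0,0],1]

```text
t: 0.9
tcp_pos: [0.3571, -0.2027, 0.3464]
tool_rot: [-3.142, 0.0, 0.428]
wrist_force: [0.2, -0.1, -0.6]
finger_gap: 0.0857
gripper_force: 0.0
```

>>> arm_command:
  moves:
    - [[0,0,0],[0,0,-1],1]
    - [[0,0,0],[0,0,-1],1]
    - [[0,0,0],[0,0,-1],1]
    - [[0,0,0],[0,0,-1],1]
    - [[0,0,0],[0,0,-1],1]

```text
t: 1.4
tcp_pos: [0.3569, -0.2042, 0.3458]
tool_rot: [-3.141, 0.0, 0.868]
wrist_force: [0.6, -0.4, -0.2]
finger_gap: 0.0858
gripper_force: 0.0
```

>>> arm_command:
  moves:
    - [[0,0,0],[0,0,-1],1]
    - [[0,0,0],[0,0,-1],1]
    - [[0,0,0],[0,0,-1],1]
    - [[0,0,0],[0,0,-1],1]
    - [[0,0,0],[0,0,-1],1]

```text
t: 1.9
tcp_pos: [0.3569, -0.2043, 0.3458]
tool_rot: [-3.141, -0.0, 1.304]
wrist_force: [0.2, -1.1, 0.2]
finger_gap: 0.0849
gripper_force: 0.0
```

>>> arm_command:
  moves:
    - [[0,0,0],[0,0,-1],1]
    - [[0,0,0],[0,0,-1],1]
    - [[0,0,0],[0,0,-1],1]
    - [[0,0,0],[0,0,-1],1]
    - [[0,0,0],[0,0,-1],1]

```text
t: 2.4
tcp_pos: [0.3568, -0.2043, 0.3458]
tool_rot: [-3.141, -0.0, 1.74]
wrist_force: [-0.0, -0.5, -0.2]
finger_gap: 0.0854
gripper_force: 0.0
```

>>> arm_command:
  moves:
    - [[0,0,0],[0,0,-1],1]
    - [[0,0,0],[0,0,-1],1]
    - [[0,0,0],[0,0,-1],1]
    - [[0,0,0],[0,0,-0.4],1]

```text
t: 2.8
tcp_pos: [0.3568, -0.2043, 0.3457]
tool_rot: [-3.141, -0.0, 2.037]
wrist_force: [-0.1, 0.5, 0.6]
finger_gap: 0.0852
gripper_force: 0.0
```

```bash
python3 -c "
from h import *
go([.531,.211,.36],Rg)"
```

```text
t 2.8 pos [ 0.3568 -0.2043  0.3457] rpy [-3.141 -0.     2.037] gap 0.0852 gf 0.0 F [-0.1  0.5  0.6] j [-0.61 -0.08  1.72  0.    1.5  -1.08]
 shift units [ 9.76 11.41 -0.47]  turn units [-0.    3.59 -0.02]
```

>>> arm_command:
  moves:
    - [[0.8,0.95,0],[0,0,0],1]
    - [[0.8,0.95,0],[0,0,0],1]
    - [[0.8,0.95,0],[0,0,0],1]
    - [[0.8,0.95,0],[0,0,0],1]
    - [[0.8,0.95,0],[0,0,0],1]

```text
t: 3.3
tcp_pos: [0.4311, -0.0318, 0.3459]
tool_rot: [-3.141, -0.0, 2.033]
wrist_force: [1.1, 0.1, -0.4]
finger_gap: 0.0853
gripper_force: 0.0
```

>>> arm_command:
  moves:
    - [[0.8,0.95,0],[0,0,0],1]
    - [[0.8,0.95,0],[0,0,0],1]
    - [[0.8,0.95,0],[0,0,0],1]
    - [[0.8,0.95,0],[0,0,0],1]
    - [[0.8,0.95,0],[0,0,0],1]

```text
t: 3.8
tcp_pos: [0.5051, 0.1392, 0.3457]
tool_rot: [-3.141, -0.0, 2.034]
wrist_force: [0.5, -1.3, -0.3]
finger_gap: 0.0853
gripper_force: 0.0
```

>>> arm_command:
  moves:
    - [[0.8,0.95,0],[0,0.9,0],1]
    - [[0.8,0.95,0],[0,0.9,0],1]
    - [[0,0,0],[0,0.9,0],1]
    - [[0,0,0],[0,0.9,0],1]

```text
t: 4.2
tcp_pos: [0.5345, 0.207, 0.3472]
tool_rot: [-3.141, -0.318, 2.035]
wrist_force: [0.2, 0.1, -0.2]
finger_gap: 0.0855
gripper_force: 0.0
```

```bash
python3 -c "
from h import *
go(tip+.066*u,Rg); go(tip-.034*u,Rg)"
```

```text
t 4.2 pos [0.5345 0.207  0.3472] rpy [-3.141 -0.318  2.035] gap 0.0855 gf 0.0 F [ 0.2  0.1 -0.2] j [ 0.19  0.33  1.28  0.31  1.62 -0.28]
 shift units [-0.88 -0.02  3.3 ]  turn units [-0.   -0.04 -0.04]
t 4.2 pos [0.5345 0.207  0.3472] rpy [-3.141 -0.318  2.035] gap 0.0855 gf 0.0 F [ 0.2  0.1 -0.2] j [ 0.19  0.33  1.28  0.31  1.62 -0.28]
 shift units [-0.89 -0.02  6.64]  turn units [-0.   -0.04 -0.04]
```

>>> arm_command:
  moves:
    - [[-0.3,0,1],[0,0,0],1]
    - [[-0.3,0,1],[0,0,0],1]
    - [[-0.3,0,1],[0,0,0],1]
    - [[0,0,0.5],[0,0,0],1]

```text
t: 4.6
tcp_pos: [0.5306, 0.2116, 0.2364]
tool_rot: [-3.137, -0.315, 2.032]
wrist_force: [0.5, -1.1, 0.8]
finger_gap: 0.0856
gripper_force: 0.0
```

```bash
python3 - <<'E'
from h import *
go(tip-.034*u,Rg)
a,Xa=cloud("scene"); b,Xb=cloud("top")
p=pix("scene",tip).astype(int);q=pix("top",tip).astype(int); print(p,q)
cr=lambda im,p:cv2.resize(im[p[1]-35:p[1]+45,p[0]-40:p[0]+40],(400,400),interpolation=cv2.INTER_CUBIC)
cv2.imwrite("pics/pre.png",np.hstack([cr(a,p),cr(b,q)]))
E
```

```text
t 4.6 pos [0.5306 0.2116 0.2364] rpy [-3.137 -0.315  2.032] gap 0.0856 gf 0.0 F [ 0.5 -1.1  0.8] j [ 0.2   0.39  1.46  0.31  1.39 -0.34]
 shift units [0.08 0.03 3.07]  turn units [-0.03 -0.01 -0.08]
[191 197] [199 171]
```

View pics/pre.png

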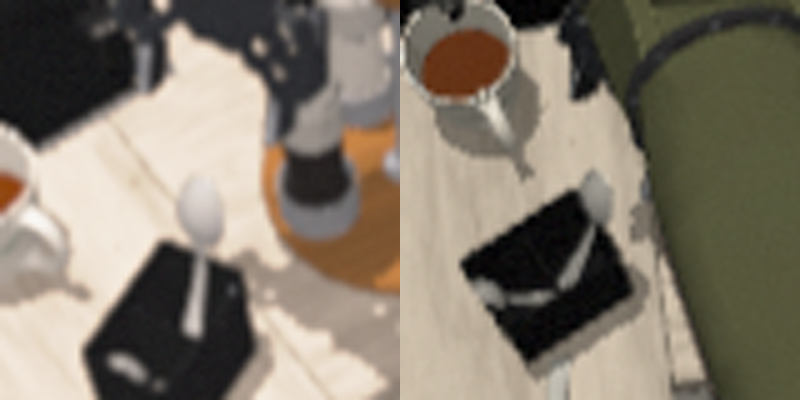

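The fingers are poised above the spoon bowl (200,205 in the left half), one on each side, and nothing has moved. Next I descend and grip.

>>> arm_command:
  moves:
    - [[0,0,0.8],[0,0,0],1]
    - [[0,0,0.8],[0,0,0],1]
    - [[0,0,0.8],[0,0,0],1]
    - [[0,0,0.6],[0,0,0],1]
    - [[0,0,0],[0,0,0],1]

```text
t: 5.2
tcp_pos: [0.5184, 0.2371, 0.153]
tool_rot: [-3.139, -0.315, 2.033]
wrist_force: [-0.3, -0.3, 0.3]
finger_gap: 0.0857
gripper_force: 0.0
```

>>> arm_command:
  moves:
    - [[0,0,0],[0,0,0],0.2]
    - [[0,0,0],[0,0,0],0.2]
    - [[0,0,0],[0,0,0],0.2]
    - [[0,0,0],[0,0,0],0.2]
    - [[0,0,0],[0,0,0],0.2]
  grip_force: 40

```text
t: 5.7
tcp_pos: [0.5195, 0.2368, 0.155]
tool_rot: [3.14, -0.314, 2.034]
wrist_force: [1.3, -1.9, 5.1]
finger_gap: 0.035
gripper_force: 39.4
```

>>> arm_command:
  moves:
    - [[0,0,0],[0,0,0],0.2]
    - [[0,0,0],[0,0,0],0.2]
    - [[0,0,0],[0,0,0],0.2]

```text
t: 6.0
tcp_pos: [0.5195, 0.2368, 0.1549]
tool_rot: [3.14, -0.314, 2.034]
wrist_force: [-0.0, -2.3, 5.8]
finger_gap: 0.0351
gripper_force: 39.4
```

>>> arm_command:
  moves:
    - [[0,0,-0.5],[0,0,0],0.2]
    - [[0,0,-0.9],[0,0,0],0.2]
    - [[0,0,-0.9],[0,0,0],0.2]
    - [[0,0,-0.9],[0,0,0],0.2]
    - [[0,0,-0.9],[0,0,0],0.2]

```text
t: 6.5
tcp_pos: [0.5359, 0.2026, 0.272]
tool_rot: [-3.141, -0.314, 2.033]
wrist_force: [0.9, -0.4, -1.1]
finger_gap: 0.035
gripper_force: 39.9
```

>>> arm_command:
  moves:
    - [[0,0,-0.9],[0,0,0],0.2]
    - [[0,0,-0.9],[0,0,0],0.2]
    - [[0,0,-0.5],[0,0,0],0.2]
    - [[0,0,0],[0,0,0],0.2]

```text
t: 6.9
tcp_pos: [0.546, 0.1834, 0.3385]
tool_rot: [3.138, -0.313, 2.034]
wrist_force: [0.4, 0.0, -1.1]
finger_gap: 0.035
gripper_force: 40.0
```

```bash
cat >> h.py <<'E'
def spoon(tag=None):
    """points below the fingers, near the tool axis: bright grey"""
    s=robot.observe(); p=s["tcp_pos"]; zt=Ro.from_euler("xyz",s["tool_rot"]).as_matrix()[:,2]; Rt=Ro.from_euler("xyz",s["tool_rot"]).as_matrix()
    out=[];ims=[]
    for n in("scene","top"):
        im,X=cloud(n); L=(X-p)@Rt   # tool coordinates
        m=(L[...,2]>.024)&(L[...,2]<.18)&(np.hypot(L[...,0],L[...,1])<.06)
        q=L[m]; print(n,len(q))
        for a in np.arange(.02,.18,.02):
            k=q[(q[:,2]>=a)&(q[:,2]<a+.02)]
            if len(k): print("  L",round(a+.01,3),len(k),np.median(k,0).round(4),k.min(0).round(3)[:2],k.max(0).round(3)[:2])
        c=pix(n,p+.06*zt).astype(int); ims.append(cv2.resize(im[c[1]-45:c[1]+45,c[0]-40:c[0]+40],(400,450),interpolation=cv2.INTER_CUBIC))
    if tag: cv2.imwrite(f"pics/{tag}.png",np.hstack(ims))
E
python3 -c "
from h import *
go([.4665,.0645,.33],down(np.pi)); spoon('lift')"
```

```text
t 6.9 pos [0.546  0.1834 0.3385] rpy [ 3.138 -0.313  2.034] gap 0.035 gf 39.95 F [ 0.4  0.  -1.1] j [ 0.14  0.34  1.28  0.3   1.61 -0.32]
 shift units [-2.34 -4.14 -0.47]  turn units [  2.02  -3.19 -12.59]
scene 121
  L 0.03 17 [ 0.0029 -0.0022  0.0288] [-0.004 -0.014] [0.006 0.013]
  L 0.05 10 [-0.0021 -0.0003  0.0504] [-0.009 -0.003] [0.    0.005]
  L 0.07 11 [-0.0021 -0.0001  0.0723] [-0.006 -0.004] [0.002 0.003]
  L 0.09 15 [-0.0003  0.0001  0.0931] [-0.004 -0.005] [0.005 0.005]
  L 0.11 17 [ 1.200e-03 -1.000e-04  1.099e-01] [-0.002 -0.005] [0.005 0.006]
  L 0.13 24 [0.0052 0.0002 0.1302] [ 0.    -0.006] [0.009 0.008]
  L 0.15 22 [ 0.0073 -0.0011  0.1497] [ 0.003 -0.007] [0.013 0.009]
  L 0.17 5 [ 0.0094 -0.001   0.1603] [ 0.005 -0.004] [0.013 0.01 ]
top 60
  L 0.03 2 [-0.0004 -0.0031  0.0372] [-0.002 -0.004] [ 0.001 -0.002]
  L 0.05 3 [-0.0021 -0.0022  0.0474] [-0.006 -0.003] [-0.001  0.   ]
  L 0.07 5 [-0.0039 -0.0015  0.0695] [-0.006 -0.003] [-0.001  0.002]
  L 0.09 10 [-0.0028  0.0009  0.0887] [-0.007 -0.004] [0.003 0.004]
  L 0.11 10 [ 0.0004 -0.0011  0.109 ] [-0.003 -0.005] [0.003 0.005]
  L 0.13 12 [ 0.0037 -0.0025  0.1297] [ 0.001 -0.007] [0.007 0.005]
  L 0.15 16 [0.0067 0.0004 0.1507] [ 0.003 -0.007] [0.011 0.009]
  L 0.17 2 [ 0.0065 -0.0042  0.1654] [ 0.005 -0.005] [ 0.008 -0.003]
```

View pics/lift.png

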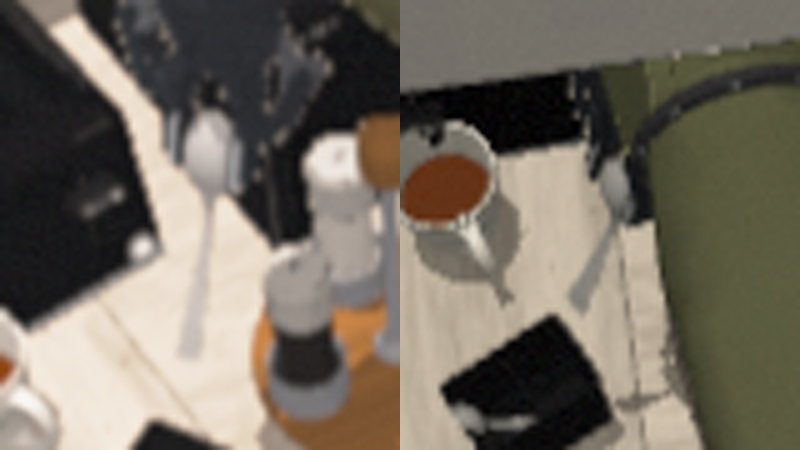

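The spoon hangs straight in line with the fingers in both views, its handle end about 160 mm below the TCP. Caddy and mills are undisturbed.

>>> arm_command:
  moves:
    - [[0.5,-0.8,-0.2],[0,0,0],0.2]
    - [[0.5,-0.8,-0.2],[0,0,0],0.2]
    - [[0.5,-0.8,-0.2],[0,0,0],0.2]
    - [[0,0,0],[0,-0.9,0],0.2]
    - [[0,0,0],[0,-0.9,0],0.2]

```text
t: 7.5
tcp_pos: [0.4638, 0.1849, 0.367]
tool_rot: [-3.141, -0.154, 2.033]
wrist_force: [0.7, -0.5, -1.2]
finger_gap: 0.0349
gripper_force: 40.1
```

>>> arm_command:
  moves:
    - [[0,0,0],[0,-0.9,0],0.2]
    - [[0,0,0],[0,-0.9,0],0.2]
    - [[0,0,0],[0,0,-0.9],0.2]
    - [[0,0,0],[0,0,-0.9],0.2]
    - [[0,0,0],[0,0,-0.9],0.2]

```text
t: 8.0
tcp_pos: [0.464, 0.1854, 0.3663]
tool_rot: [-3.14, -0.001, 2.273]
wrist_force: [1.0, 0.6, -0.4]
finger_gap: 0.0353
gripper_force: 40.1
```

>>> arm_command:
  moves:
    - [[0,0,0],[0,0,-1],0.2]
    - [[0,0,0],[0,0,-1],0.2]
    - [[0,0,0],[0,0,-1],0.2]
    - [[0,0,0],[0,0,-1],0.2]
    - [[0,0,0],[0,0,-1],0.2]

```text
t: 8.5
tcp_pos: [0.4641, 0.1853, 0.3662]
tool_rot: [-3.14, -0.002, 2.71]
wrist_force: [-0.4, 1.1, 0.1]
finger_gap: 0.0352
gripper_force: 40.1
```

>>> arm_command:
  moves:
    - [[0,0,0],[0,0,-1],0.2]
    - [[0,0,0],[0,0,-1],0.2]
    - [[0,0,0],[0,0,-1],0.2]
    - [[0,0,0],[0,0,-1],0.2]
    - [[0,0,0],[0,0,-1],0.2]

```text
t: 9.0
tcp_pos: [0.4641, 0.1853, 0.3662]
tool_rot: [-3.141, -0.002, -3.137]
wrist_force: [0.0, -0.3, -1.0]
finger_gap: 0.035
gripper_force: 40.1
```

```bash
cat > cup.py <<'E'
from h import *
from scipy.optimize import least_squares as ls
def fit(n,X,c0,zl,zh,r):
    q=X[(np.hypot(X[...,0]-c0[0],X[...,1]-c0[1])<r+.008)&(X[...,2]>zl)&(X[...,2]<zh)]
    s=ls(lambda c:np.hypot(q[:,0]-c[0],q[:,1]-c[1])-r,c0,loss="soft_l1",f_scale=.001).x; return s,len(q)
for n in("scene","top"):
    X=np.load(n+"X.npy")
    print(n,"cup",fit(n,X,[.467,.064],.128,.142,.0200))
    # ellipse by pixel: platter edge
    im=cv2.imread(n+".png"); hsv=cv2.cvtColor(im,cv2.COLOR_BGR2HSV)
    r=np.hypot(X[...,0]-.5405,X[...,1]-.058); w=((r<.125)&(X[...,2]>.02)&(X[...,2]<.29)).astype(np.uint8)
    w=(r<.125)&(X[...,2]>.022)&(X[...,2]<.038)&(hsv[...,1]>90)
    P=X[w]; hull=cv2.convexHull(P[:,:2].astype(np.float32))[:,0]
    rr=np.array([ray(n,a,b,.03)[:2] for b,a in np.argwhere(w)],np.float32); hh=cv2.convexHull(rr)[:,0]
    print(" axis",ls(lambda c:np.hypot(hh[:,0]-c[0],hh[:,1]-c[1])-.1115,[.54,.058],loss="soft_l1",f_scale=.001).x)
E
python3 cup.py; python3 -c "
from h import *
go([.468,.0645,.365],down(np.pi))"
```

```text
scene cup (array([0.4665952 , 0.06573207]), 45)
 axis [0.54022679 0.05932176]
top cup (array([0.46760218, 0.06415575]), 40)
 axis [0.54257596 0.05669654]
t 9.0 pos [0.4641 0.1853 0.3662] rpy [-3.141e+00 -2.000e-03 -3.137e+00] gap 0.035 gf 40.08 F [ 0.  -0.3 -1. ] j [ 0.31  0.12  1.47  0.    1.55 -1.27]
 shift units [-0.11 -4.03  0.04]  turn units [-0.01 -0.02  0.05]
```

>>> arm_command:
  moves:
    - [[-0.2,-1,0],[0,0,0],0.2]
    - [[0,-1,0],[0,0,0],0.2]
    - [[0,-1,0],[0,0,0],0.2]
    - [[0,-1,0],[0,0,0],0.2]
    - [[0,0,0],[0,0,0],0.2]

```text
t: 9.5
tcp_pos: [0.4702, 0.0629, 0.3664]
tool_rot: [-3.141, -0.002, 3.14]
wrist_force: [0.2, -0.3, -1.1]
finger_gap: 0.0353
gripper_force: 40.1
```

```bash
python3 -c "
from h import *
go([.4695,.065,.365],down(np.pi)); spoon('over')
for n in ('scene','top'):
    im,X=cloud(n)
    q=X[(np.hypot(X[...,0]-.467,X[...,1]-.065)<.028)&(X[...,2]>.128)&(X[...,2]<.142)]; print(len(q),q.mean(0))
"
```

```text
t 9.5 pos [0.4702 0.0629 0.3664] rpy [-3.141e+00 -2.000e-03  3.140e+00] gap 0.0353 gf 40.13 F [ 0.2 -0.3 -1.1] j [ 0.06  0.06  1.53 -0.    1.55 -1.51]
 shift units [0.02 0.07 0.05]  turn units [-0.01 -0.02 -0.02]
scene 139
  L 0.03 6 [0.003  0.0031 0.032 ] [-0.002 -0.005] [0.006 0.012]
  L 0.05 6 [-0.0006  0.0034  0.0496] [-0.002 -0.001] [0.001 0.004]
  L 0.07 8 [-0.0009  0.0039  0.0752] [-0.004 -0.002] [0.003 0.007]
  L 0.09 26 [-0.053   0.0011  0.0968] [-0.06  -0.012] [0.003 0.008]
  L 0.11 41 [-0.0525  0.0004  0.1098] [-0.058 -0.015] [0.006 0.012]
  L 0.13 31 [0.0025 0.0029 0.126 ] [-0.058 -0.013] [0.009 0.01 ]
  L 0.15 18 [0.0086 0.0016 0.1513] [ 0.004 -0.007] [0.01 0.01]
  L 0.17 3 [0.0088 0.0022 0.1628] [ 0.008 -0.004] [0.011 0.004]
top 0
41 [0.46932747 0.06468641 0.13377576]
0 [nan nan nan]<string>:6: RuntimeWarning: Mean of empty slice.
  ret = um.true_divide(
```

View pics/over.png

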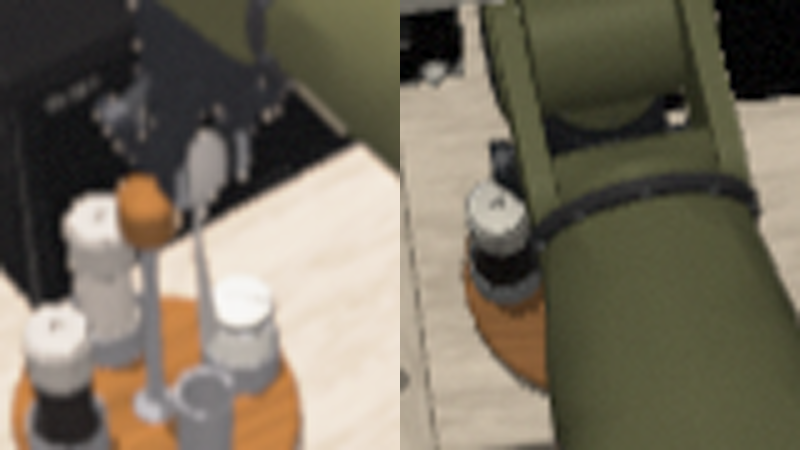

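The spoon handle (205,330) hangs over the cup's line (200,400), and the top camera is blocked by the arm. I'll nudge 1 mm and lower the spoon, checking the force.

>>> arm_command:
  moves:
    - [[0,0.04,0.8],[0,0,0],0.2]
    - [[0,0,0.8],[0,0,0],0.2]
    - [[0,0,0.6],[0,0,0],0.2]
    - [[0,0,0.4],[0,0,0],0.2]
    - [[0,0,0.4],[0,0,0],0.2]

```text
t: 10.2
tcp_pos: [0.4705, 0.0668, 0.2771]
tool_rot: [3.142, 0.0, -3.14]
wrist_force: [-0.3, 0.6, -0.8]
finger_gap: 0.0353
gripper_force: 40.1
```

```bash
python3 - <<'E'
from h import *
go([.4695,.064,.199],down(np.pi))
im,X=cloud("scene")
c=pix("scene",[.467,.065,.16]).astype(int); cv2.imwrite("pics/in.png",cv2.resize(im[c[1]-40:c[1]+40,c[0]-40:c[0]+40],(560,560),interpolation=cv2.INTER_CUBIC))
E
```

```text
t 10.2 pos [0.4705 0.0668 0.2771] rpy [ 3.142  0.    -3.14 ] gap 0.0353 gf 40.14 F [-0.3  0.6 -0.8] j [ 0.06  0.11  1.69  0.    1.35 -1.51]
 shift units [ 0.03 -0.09  2.6 ]  turn units [0.   0.   0.01]
```

View pics/in.png

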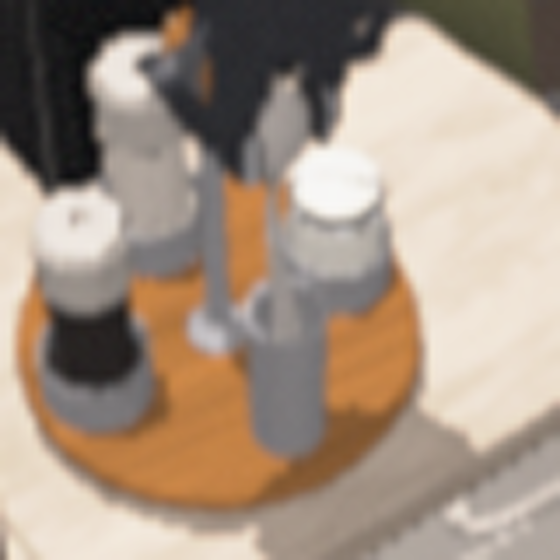

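The handle is inside the cup mouth (285,310). I continue down.

>>> arm_command:
  moves:
    - [[0.03,-0.06,0.5],[0,0,0],0.2]
    - [[0,0,0.5],[0,0,0],0.2]
    - [[0,0,0.5],[0,0,0],0.2]
    - [[0,0,0.4],[0,0,0],0.2]
    - [[0,0,0],[0,0,0],0.2]

```text
t: 10.75
tcp_pos: [0.4692, 0.0645, 0.2196]
tool_rot: [-3.142, -0.002, -3.141]
wrist_force: [-0.1, 0.1, 0.3]
finger_gap: 0.0353
gripper_force: 40.1
```

>>> arm_command:
  moves:
    - [[0,0,0.3],[0,0,0],0.2]
    - [[0,0,0.3],[0,0,0],0.2]
    - [[0,0,0],[0,0,0],0.2]

```text
t: 11.05
tcp_pos: [0.4692, 0.0644, 0.2017]
tool_rot: [-3.142, -0.002, -3.141]
wrist_force: [0.9, -1.2, 0.1]
finger_gap: 0.0351
gripper_force: 40.1
```

>>> arm_command:
  moves:
    - [[0,0,0.1],[0,0,0],0.2]
    - [[0,0,0],[0,0,0],0.5]
    - [[0,0,0],[0,0,0],0.65]
    - [[0,0,0],[0,0,0],0.65]
    - [[0,0,0],[0,0,0],0.65]

```text
t: 11.55
tcp_pos: [0.4696, 0.0644, 0.1999]
tool_rot: [3.142, 0.0, -3.141]
wrist_force: [-0.5, -1.1, 0.5]
finger_gap: 0.0555
gripper_force: 0.0
```

```bash
python3 - <<'E'
from h import *
go([.541,.058,.33],down(np.pi))
im,X=cloud("scene")
c=pix("scene",[.467,.065,.16]).astype(int); cv2.imwrite("pics/rel.png",cv2.resize(im[c[1]-40:c[1]+40,c[0]-40:c[0]+40],(560,560),interpolation=cv2.INTER_CUBIC))
E
```

```text
t 11.55 pos [0.4696 0.0644 0.1999] rpy [ 3.142  0.    -3.141] gap 0.0555 gf 0.0 F [-0.5 -1.1  0.5] j [ 0.06  0.18  1.79 -0.    1.17 -1.51]
 shift units [-2.38 -0.21 -4.34]  turn units [0. 0. 0.]
```

View pics/rel.png

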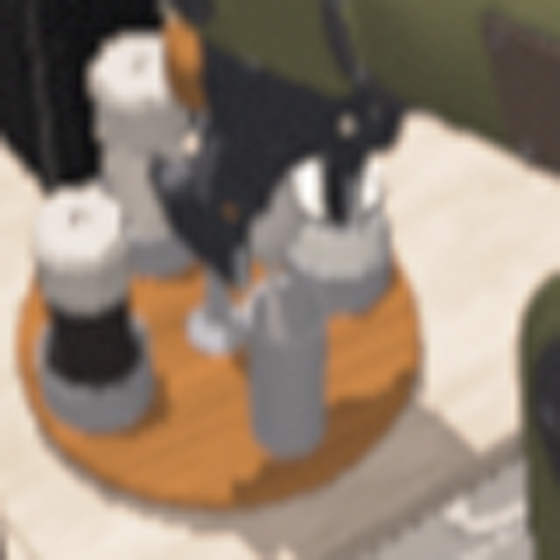

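The spoon stands in the cup with its neck at the rim (280,290), between the opened fingers. I withdraw straight up.

>>> arm_command:
  moves:
    - [[0,0,-0.3],[0,0,0],0.75]
    - [[0,0,-0.6],[0,0,0],0.75]
    - [[0,0,-0.9],[0,0,0],0.9]
    - [[0,0,-1],[0,0,0],0.9]
    - [[0,0,-1],[0,0,0],1]

```text
t: 12.1
tcp_pos: [0.4694, 0.0644, 0.3156]
tool_rot: [3.142, 0.0, -3.141]
wrist_force: [0.6, -0.0, 0.4]
finger_gap: 0.0853
gripper_force: 0.0
```

>>> arm_command:
  moves:
    - [[0,0,-0.9],[0,0,0],1]
    - [[0,0,-0.5],[0,0,0],1]
    - [[0,0,0],[0,0,0],1]

```text
t: 12.4
tcp_pos: [0.4699, 0.0644, 0.3582]
tool_rot: [3.141, 0.004, -3.141]
wrist_force: [0.6, 0.5, 0.1]
finger_gap: 0.0845
gripper_force: 0.0
```

```bash
cat > look.py <<'E'
import sys
from h import *
go([.541,.058,.252],down(np.pi))
im,X=cloud("scene")
c=pix("scene",[.52,.06,.16]).astype(int); cv2.imwrite(f"pics/{sys.argv[1]}.png",cv2.resize(im[c[1]-50:c[1]+50,c[0]-50:c[0]+50],(600,600),interpolation=cv2.INTER_CUBIC))
q=X[(np.hypot(X[...,0]-.467,X[...,1]-.065)<.05)&(X[...,2]>.145)&(X[...,2]<.24)]
print("spoon pts",len(q),q.mean(0).round(3),q.max(0).round(3),q.min(0).round(3))
E
python3 look.py up
```

```text
t 12.4 pos [0.4699 0.0644 0.3582] rpy [ 3.141  0.004 -3.141] gap 0.0845 gf 0.0 F [0.6 0.5 0.1] j [ 0.06  0.06  1.55  0.    1.52 -1.51]
 shift units [-2.36 -0.22  3.55]  turn units [0.   0.05 0.  ]
spoon pts 107 [0.483 0.065 0.193] [0.492 0.081 0.219] [0.474 0.047 0.146]
```

View pics/up.png

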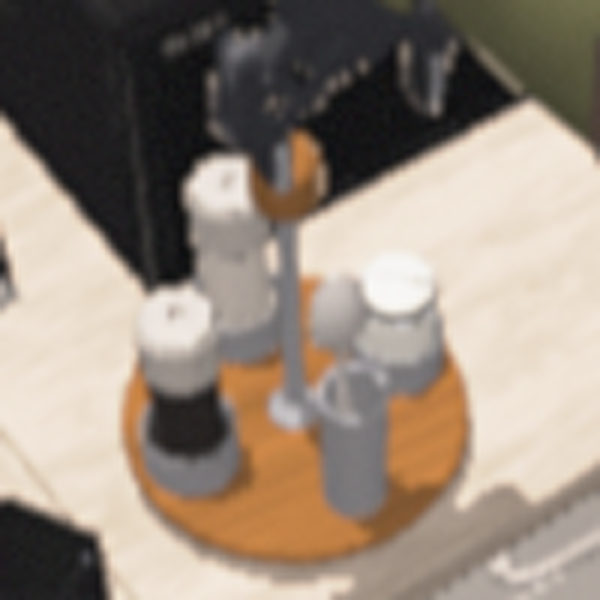

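The spoon stands bowl up in the cup (bowl 338,310), leaning slightly inward, and has been released. The jar and mills are in their rings. Next is the knob.

>>> arm_command:
  moves:
    - [[-0.8,-0.1,0],[0,0,0],1]
    - [[-0.8,-0.1,0],[0,0,0],1]
    - [[-0.77,0,0],[0,0,0],1]
    - [[0,0,0],[0,0,0],1]
    - [[0,0,0],[0,0,0],1]

```text
t: 12.95
tcp_pos: [0.5404, 0.0584, 0.3543]
tool_rot: [-3.142, -0.002, -3.141]
wrist_force: [-0.3, -0.2, -0.2]
finger_gap: 0.0857
gripper_force: 0.0
```

>>> arm_command:
  moves:
    - [[0,0,0.8],[0,0,0],1]
    - [[0,0,0.8],[0,0,0],1]
    - [[0,0,0.8],[0,0,0],1]
    - [[0,0,0.8],[0,0,0],1]
    - [[0,0,0.2],[0,0,0],1]

```text
t: 13.45
tcp_pos: [0.5392, 0.0585, 0.2513]
tool_rot: [-3.141, -0.004, -3.141]
wrist_force: [0.4, -0.1, 0.6]
finger_gap: 0.0859
gripper_force: 0.0
```

>>> arm_command:
  moves:
    - [[0,0,0],[0,0,0],1]
    - [[0,0,0],[0,0,0],0.7]
    - [[0,0,0],[0,0,0],0.6]
    - [[0,0,0],[0,0,0],0.5]
    - [[0,0,0],[0,0,0],0.45]
  grip_force: 40

```text
t: 13.95
tcp_pos: [0.5409, 0.0575, 0.255]
tool_rot: [-3.14, 0.002, 3.141]
wrist_force: [-2.5, -7.8, 7.3]
finger_gap: 0.0405
gripper_force: 40.8
```

>>> arm_command:
  moves:
    - [[0,0,0],[0,0,0],0.3]
    - [[0,0,0],[0,0,0],0.3]
    - [[0,0,0],[0,0,0],0.3]
  grip_force: 60

```text
t: 14.25
tcp_pos: [0.5409, 0.0574, 0.2551]
tool_rot: [-3.14, 0.002, 3.141]
wrist_force: [-2.9, -7.7, 7.5]
finger_gap: 0.0403
gripper_force: 59.6
```

>>> arm_command:
  moves:
    - [[0,-0.03,0],[0,0,0.3],0.3]
    - [[0,0,0],[0,0,0.6],0.3]
    - [[0,0,0],[0,0,0.8],0.3]
    - [[0,0,0],[0,0,0.8],0.3]
    - [[0,0,0],[0,0,0.8],0.3]

```text
t: 14.75
tcp_pos: [0.541, 0.0581, 0.2551]
tool_rot: [3.14, 0.002, 2.852]
wrist_force: [-0.8, 6.8, 7.4]
finger_gap: 0.0401
gripper_force: 59.7
```

>>> arm_command:
  moves:
    - [[0,0,0],[0,0,0.8],0.3]
    - [[0,0,0],[0,0,0.8],0.3]
    - [[0,0,0],[0,0,0.8],0.3]
    - [[0,0,0],[0,0,0.8],0.3]
    - [[0,0,0],[0,0,0.8],0.3]

```text
t: 15.25
tcp_pos: [0.5413, 0.0589, 0.2551]
tool_rot: [3.138, 0.001, 2.503]
wrist_force: [5.5, 12.1, 6.2]
finger_gap: 0.0404
gripper_force: 59.8
```

>>> arm_command:
  moves:
    - [[0,0,0],[0,0,0.8],0.3]
    - [[0,0,0],[0,0,0.8],0.3]
    - [[0,0,0],[0,0,0.8],0.3]
    - [[0,0,0],[0,0,0.8],0.3]
    - [[0,0,0],[0,0,0.8],0.3]

```text
t: 15.75
tcp_pos: [0.542, 0.0596, 0.2551]
tool_rot: [3.135, -0.0, 2.154]
wrist_force: [14.5, 18.6, 2.0]
finger_gap: 0.0401
gripper_force: 60.0
```

```bash
cat > jar.py <<'E'
from h import *
go([.541,.057,.255],down(np.radians(95.5)))
for n in("scene","top"):
    im,X=cloud(n); d=X[...,:2]-[.541,.0575]; r=np.hypot(d[...,0],d[...,1])
    m=(r<.11)&(r>.045)&(X[...,2]>.112)&(X[...,2]<.126)&(im.min(-1)>110)
    k,lab,st,ce=cv2.connectedComponentsWithStats(m.astype(np.uint8))
    for i in range(1,k):
        if st[i,4]>12:
            q=X[lab==i].mean(0); e=q[:2]-[.541,.0575]; print(n,st[i,4],q.round(4),"ang",np.degrees(np.arctan2(e[1],e[0])).round(1),"r",np.hypot(*e).round(3))
E
python3 jar.py
```

```text
t 15.75 pos [0.542  0.0596 0.2551] rpy [ 3.135 -0.     2.154] gap 0.0401 gf 60.03 F [14.5 18.6  2. ] j [ 0.04  0.28  1.53  0.    1.32 -0.54]
 shift units [-0.05 -0.07  0.  ]  turn units [ 0.07 -0.02  5.59]
scene 24 [0.563  0.002  0.1198] ang -68.3 r 0.06
scene 93 [0.4736 0.0246 0.1158] ang -154.0 r 0.075
scene 28 [0.5192 0.1173 0.1177] ang 110.0 r 0.064
scene 19 [0.4945 0.1336 0.1188] ang 121.5 r 0.089
```

>>> arm_command:
  moves:
    - [[0,0.08,0],[0,0,0.8],0.3]
    - [[0,0,0],[0,0,0.8],0.3]
    - [[0,0,0],[0,0,0.8],0.3]
    - [[0,0,0],[0,0,0.8],0.3]
    - [[0,0,0],[0,0,0.8],0.3]

```text
t: 16.35
tcp_pos: [0.543, 0.0601, 0.2551]
tool_rot: [3.139, -0.002, 1.805]
wrist_force: [3.3, 10.2, 6.9]
finger_gap: 0.0406
gripper_force: 60.4
```

>>> arm_command:
  moves:
    - [[0,0,0],[0,0,0.7],0.3]
    - [[0,0,0],[0,0,0.4],0.3]
    - [[0,0,0],[0,0,0],0.3]
    - [[0,0,0],[0,0,0],0.3]

```text
t: 16.75
tcp_pos: [0.5433, 0.0602, 0.2551]
tool_rot: [3.138, -0.002, 1.711]
wrist_force: [5.3, 10.0, 6.7]
finger_gap: 0.0406
gripper_force: 60.3
```

```bash
python3 jar.py; python3 look.py end
```

```text
t 16.75 pos [0.5433 0.0602 0.2551] rpy [ 3.138e+00 -2.000e-03  1.711e+00] gap 0.0406 gf 60.33 F [ 5.3 10.   6.7] j [ 0.04  0.29  1.53  0.    1.33 -0.1 ]
 shift units [-0.09 -0.09  0.  ]  turn units [ 0.04 -0.02  0.51]
scene 25 [ 0.5313 -0.006   0.1188] ang -98.7 r 0.064
scene 26 [0.5512 0.1268 0.1193] ang 81.6 r 0.07
scene 90 [0.4651 0.0575 0.1162] ang -180.0 r 0.076
scene 24 [0.5242 0.1396 0.1194] ang 101.6 r 0.084
t 16.85 pos [0.5433 0.0601 0.2551] rpy [ 3.138e+00 -2.000e-03  1.711e+00] gap 0.0406 gf 60.33 F [ 5.2 10.6  7.3] j [ 0.04  0.29  1.53  0.    1.33 -0.1 ]
 shift units [-0.06 -0.09  0.1 ]  turn units [ 5.000e-02  1.000e-02 -1.639e+01]look.py:7: RuntimeWarning: Mean of empty slice.
  print("spoon pts",len(q),q.mean(0).round(3),q.max(0).round(3),q.min(0).round(3))
  ret = um.true_divide(
Traceback (most recent call last):
  File "look.py", line 7, in <module>
    print("spoon pts",len(q),q.mean(0).round(3),q.max(0).round(3),q.min(0).round(3))
                                                ~~~~~^^^
ValueError: zero-size array to reduction operation maximum which has no identity
```

View pics/end.png

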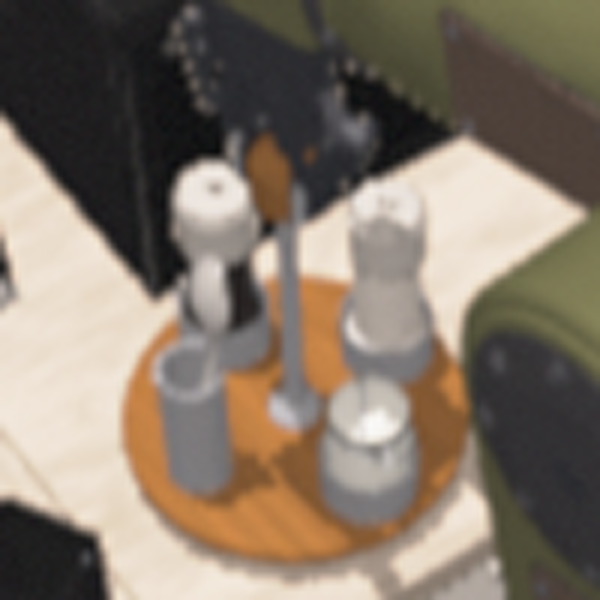

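The jar (370,450) is at the front and the spoon stands in the cup (195,420). Both mills are in their rings and the knob is gripped with 60 N.

```bash
python3 -c "
from bench import robot
print(robot.finish_job())"
```

```text
the job is handed in; nothing more can be done
None
```

The job is handed in at about 17 s: the spoon stands bowl up in the cup, the jar measures within a few mm of straight to the front, and the gripper is still holding the knob at 60 N; the hand-in call gave no verdict.

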